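Cure a freshly lacquered knob over the UV plate

TASK

The orange knob on the carrier is freshly lacquered and tacky, and the saddle it stands on runs almost freely along the carrier's bowed rails, from where it is parked at one end block: lift the carrier by its upright handle, bring it over the square UV curing plate and hold it there about level, about 100 mm above the bench, with the knob run to the middle of the rails (between the red bands) and kept practically still there for six seconds. Never touch the knob or its saddle, never let the saddle run against the other end block, and leave everything else on the bench where it is. The program finishes while holding the carrier like that, with the knob still between the bands.

Things in the scene. Friction and masses are not known exactly. Their poses are not given: they have to be found in the camera images.
- carrier: Loose wooden carrier, 0.34 kg nominal, 135 x 332 x 120 mm (x, y, z), flat on the bench. Origin on its underside, below the middle of the rails; x across the rails, y along them, z up. Two round dowel rails, 12 mm thick, along y at x = +-22 mm, about 22 mm up. Centre of mass about 45 mm from the handle towards the rails. Starts with the handle towards the robot, yaw within 0.35 rad
- handle (a point): Grip point on the carrier's upright light handle, at carrier x = -80, y = 0, z = 90 mm. The handle is 30 mm along carrier x and 24 mm along carrier y (grip across these 24 mm, fingers closing along y); its top is 120 mm above the underside, and it stands on a beam 30 mm wide along y whose top is 30 mm up. Axes as the carrier's
- middle (a point): Middle of the rails, halfway between the red bands (at y = +-30 mm): the saddle's origin belongs here, 62 mm above the underside. Axes as the carrier's. The rails are bowed up like an arc of 4.0 m radius, so the saddle runs away from the middle: with the carrier turned by a rad about its x (+y end up) and accelerated by A along its y, the saddle at y accelerates by 9.8 (y / 4.0 - a) - A
- end_block (a point): Inner face of the dark end block at the carrier's -y end, at y = -150 mm, z = 62 mm; the other one is at y = +150 mm. Blocks 16 mm thick, 76 mm high. The saddle meets a block when its origin is at y = -120 or +120 mm of the carrier
- saddle: Orange lacquered wooden knob, 52 mm across, on a grey saddle plate 62 x 60 x 12 mm on ball-bearing sleeves, together 0.150 kg nominal. Origin on its centre line, 62 mm above the carrier's underside when in the middle; axes as the carrier's (within 0.03 rad). It runs along the rails almost without friction (0.003 N, damping 0.02 N s/m). Starts at rest against the -y end block
- plate: UV curing plate lying on the bench, fixed: black square 180 x 180 mm, violet round glass of 150 mm diameter in its middle, its top 18 mm above the bench; origin at the centre of its underside, on the bench
- mallet: Carver's round dark wooden mallet standing on its head, 90 mm wide, 215 mm tall, at the left side, to be left alone; origin at the centre of its underside
- gouge: Gouge with a wooden handle lying at the far side of the bench, 230 mm long, to be left alone; origin on its underside
- jug: Blue ceramic mug, 90 mm wide, 120 mm tall, at the far side, to be left alone; origin at the centre of its underside
- varnish: Can of lacquer, 80 mm wide, 110 mm tall, at the far side, to be left alone; origin at the centre of its underside
- brush: Brush, 200 mm long, lying at the far side, to be left alone; origin on its underside
- panel: Light wooden carving blank, 170 x 240 x 30 mm, lying at the right side, to be left alone; origin at the centre of its underside

How it is judged:
By the outcome, as a careful person would: the job done as asked, in the order asked, and still so for the second after the job is handed in, while the arm keeps its last pose, push and grip.
It also fails if it takes over 72 s, if anything falls off the work surface, if the arm or the gripper's body presses on something with over 40 N, if the wrist force passes 120 N, or if a joint passes its speed limit or range.

ROBOT

A 6-joint arm with a two-finger parallel gripper is mounted at the origin on the work surface. World frame = base frame: x ahead of the robot, y to its left, z up, the work surface at z = 0. Lengths are in m, angles in rad, forces in N, time in s.
With the tool pointing down it reaches from about 0.3 to 0.825 m from the base axis. Payload 5.4 kg.
Tool frame: the origin (TCP) lies at the very end of the fingers, on their centre line; the grasp point (between the pads) lies 19 mm behind it; z points along the fingers, y is the line along which they close (so a half turn about z gives the same grasp; the last joint's range is limited). The gripper opens to 92 mm and grips with 3 to 60 N. Pads are 20 mm wide; open, the fingers measure 128 mm over their backs; the gripper's body (75 mm by 189 mm) begins 69 mm behind the grasp point.
Start: joints at [0.963, 0.158, 1.597, -0, 1.386, -0.21], TCP at [0.223, 0.53, 0.215] pointing down, gripper open.
Joint ranges: [-2.91, 2.91], [-0.94, 2.29], [0.18, 2.7], [-1.29, 4.43], [0.17, 2.64], [-3, 3]. Speed limits (rad/s): [2.57, 2.57, 3.14, 3.14, 3.14, 3.14].

INTERFACE

Orientations are given as a rotation vector (axis times angle).
In Python, from workcell import bot gives the robot as it stands. Calls block until the motion is done:
- bot.goto(position, orientation): joint-space move of the TCP to a pose.
- bot.line_to(position, rot=None, max_speed=0.15): straight line of the TCP; rot=None keeps the orientation; max_speed is the mean speed in m/s.
- bot.set_joints(angles): joint-space move.
- bot.set_gripper(opening, newtons=None): opening from 0.0 (shut) to 1.0 (fully open); newtons is the grip in N (None keeps the last); returns when the fingers have stopped.
- bot.hold(seconds).
- bot.inverse_kinematics(position, orientation): joint angles nearest the present ones, or None.
- bot.read_camera(name): name is "scene" or "top"; returns a dict with "pixels" (400x640x3 uint8, blue, green, red), "fx", "fy", "cx", "cy" (pixels), "R" (3x3) and "t" (3): a world point X has camera coordinates R X + t. Camera axes: x right, y down, z forward; pixel columns grow to the right and rows downward; lengths in m; the calibration is good to about 2 mm. A picture is of the moment at which its call begins. There is no depth.
A pose or a line that the arm cannot do raises bot.MotionError and nothing moves.
- bot.job_done(): hands the job in; it is judged then, once.
Readings, each from a call of its own:
- bot.current_clock(): time.
- bot.current_joints(): joint angles.
- bot.current_joint_vel(): joint speeds.
- bot.current_effort(): joint torques, N m.
- bot.current_ee_pos(): TCP position.
- bot.current_tool_rot(): TCP orientation.
- bot.current_contact_force(): force on the tool from outside, world axes, zero at the start.
- bot.current_ft_torque(): the same for the moment, N m.
- bot.current_opening(): opening from 0.0 (shut) to 1.0 (fully open).
- bot.current_grip_force(): force on a finger pad.
Only numpy, scipy, OpenCV 4.12 (cv2) and the standard library are available. Lean on these libraries where they do the work, as an engineer would, in place of code of your own. Each camera call takes 0.05 s, during which the arm holds its last target. There are 200 camera calls.

## Working session

There is one attempt and no reset: what is moved stays moved. The work goes in short steps, each a Python script; the robot and the scene stay as the last script left them, time stands still between calls to the robot, and variables do not carry over. Pictures are saved under pics/ and viewed, at most 10 in all, crops included, and the job is handed in when it is done.

```bash
ls; mkdir -p pics
python3 - <<'E'
from workcell import bot
import cv2
for n in("scene","top"):
    d=bot.read_camera(n); cv2.imwrite(f"pics/{n}0.png",d["pixels"]); print(n,d["fx"],d["cx"],d["cy"],d["R"],d["t"])
print(bot.current_clock(),bot.current_tool_rot(),bot.current_opening())
E
```

```text
pics
scene 423.6496200426834 322.89874029238297 200.00748220377767 [[ 0.23874774  0.9709271  -0.01732278]
 [ 0.60859139 -0.16350372 -0.77645544]
 [-0.75671397  0.17483448 -0.62993402]] [-0.14108207 -0.29919981  2.11771069]
top 405.0286698911971 318.06566329645744 197.98846643634076 [[ 1.53141987e-02 -9.99880989e-01  1.86629534e-03]
 [-9.96330261e-01 -1.54169619e-02 -8.41922110e-02]
 [ 8.42109638e-02 -5.70110280e-04 -9.96447785e-01]] [0.00952179 0.61159991 1.76162413]
0.1 [-6.20588710e-01 -3.07901971e+00  2.46714743e-03] 0.9982452123210409
```

View pics/scene0.png

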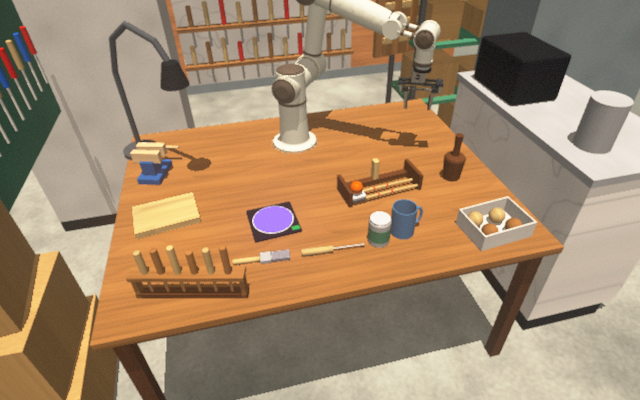

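View pics/top0.png

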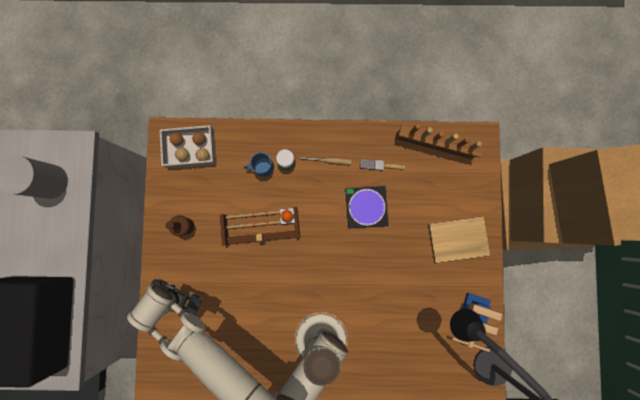

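The top view shows the carrier at about (260,226), with the knob at its right end (288,216), and the plate at (367,207). In the scene view the handle is at (376,168), the knob at (357,187) and the plate at (273,220). I'll enlarge both.

Run:
```python
import cv2
a=cv2.imread("pics/top0.png")[180:255,210:400]; cv2.imwrite("pics/topc.png",cv2.resize(a,None,fx=4,fy=4,interpolation=cv2.INTER_CUBIC))
a=cv2.imread("pics/scene0.png")[150:245,240:435]; cv2.imwrite("pics/scenec.png",cv2.resize(a,None,fx=4,fy=4,interpolation=cv2.INTER_CUBIC))
```

```text
(no output)
```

View pics/topc.png

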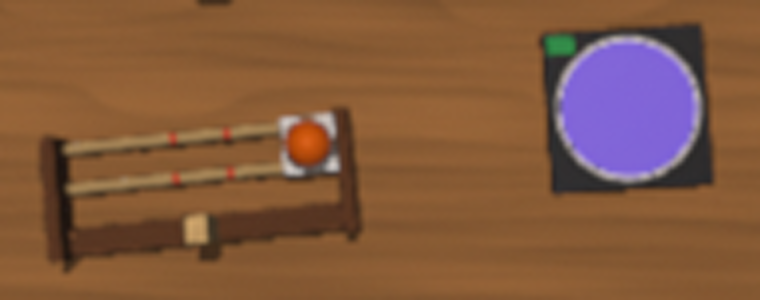

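View pics/scenec.png

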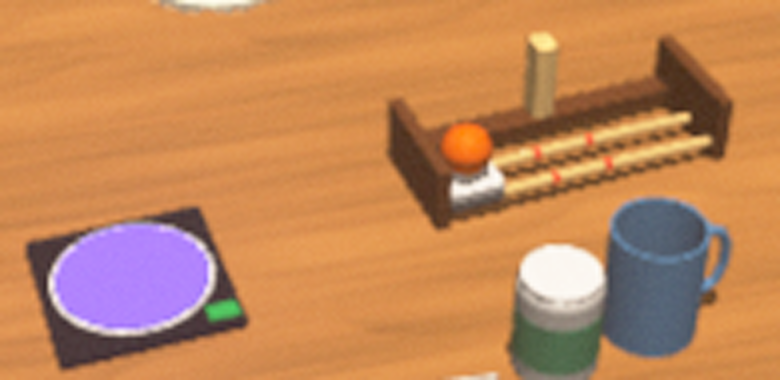

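Top crop: handle top (196,228), bands (173,138), (227,133), (176,178), (231,172), knob (308,143), glass centre (628,109). Scene crop: handle top (542,42), bands (557,176), (609,162), (537,153), (589,139), knob (466,147), glass (132,278).

```bash
cat > h.py <<'E'
import numpy as np, cv2
from workcell import bot
def cam(n):
    d=bot.read_camera(n); K=np.array([[d["fx"],0,d["cx"]],[0,d["fy"],d["cy"]],[0,0,1.]])
    return d["pixels"],K@np.c_[np.array(d["R"]),np.array(d["t"])]
def tri(Pt,Ps,a,b):
    X=cv2.triangulatePoints(Pt,Ps,np.array(a,float).reshape(2,1),np.array(b,float).reshape(2,1)); return (X[:3]/X[3]).ravel()
def onz(P,uv,z):
    A=np.c_[P[:,0],P[:,1],-np.array([*uv,1.])]; s=np.linalg.solve(A,-(P[:,2]*z+P[:,3])); return np.array([s[0],s[1],z])
E
python3 - <<'E'
from h import *
np.set_printoptions(precision=4,suppress=True)
_,Pt=cam("top");_,Ps=cam("scene")
c=lambda p,o:(np.array(p)+.5)/4-.5+np.array(o)
T=lambda p:c(p,(210,180)); S=lambda p:c(p,(240,150))
# top view: up = +x far; left = +y
pts=dict(handletop=((196,228),(542,42)),farL=((173,138),(609,162)),farR=((227,133),(557,176)),nearL=((176,178),(589,139)),nearR=((231,172),(537,153)),knob=((308,143),(466,147)),glass=((628,109),(132,278)))
R={k:tri(Pt,Ps,T(a),S(b)) for k,(a,b) in pts.items()}
for k,v in R.items(): print(k,v)
print("handle z.12",onz(Pt,T((196,228)),.12),onz(Ps,S((542,42)),.12))
print("glass",onz(Pt,T((628,109)),.018),onz(Ps,S((132,278)),.018))
m=sum(R[k] for k in("farL","farR","nearL","nearR"))/4; print("mid",m, "handle->mid",m-R["handletop"])
d=(R["farL"]-R["farR"]+R["nearL"]-R["nearR"]); print("yaw y",np.arctan2(-d[0],d[1])); e=m-R["handletop"]; print("yaw x",np.arctan2(e[1],e[0]))
for p in ((46,143),(60,262),(343,112),(352,232)): print(onz(Pt,T(p),.076))
E
```

```text
handletop [0.4388 0.2631 0.1164]
farL [0.5363 0.3062 0.023 ]
farR [0.5428 0.2472 0.0216]
nearL [0.4923 0.3014 0.0217]
nearR [0.4998 0.2412 0.0208]
knob [0.5309 0.153  0.069 ]
glass [ 0.5763 -0.1969  0.0126]
handle z.12 [0.4389 0.2629 0.12  ] [0.4438 0.2608 0.12  ]
glass [ 0.5759 -0.1965  0.018 ] [ 0.5826 -0.197   0.018 ]
mid [0.5178 0.274  0.0218] handle->mid [ 0.079   0.0109 -0.0946]
yaw y 0.11697922621219192
yaw x 0.13712053992408071
[0.5262 0.4318 0.076 ]
[0.4002 0.4125 0.076 ]
[0.5643 0.1154 0.076 ]
[0.4366 0.1033 0.076 ]
```

Heights check out: handle top at 0.116 against 0.120, rails at 0.022 and glass at about 0.015. The yaw is about 0.12. Next I'll hover over the handle, time the small moves, then grasp.

```bash
cat >> h.py <<'E'
from scipy.spatial.transform import Rotation as Rn
def rot(psi,a=0,b=0): # carrier yaw psi, a about its x, b about its y -> tool rotvec
    return (Rn.from_euler('ZXY',[psi,a,b])*Rn.from_matrix(np.diag([-1.,1,-1]))).as_rotvec()
E
python3 - <<'E'
from h import *
np.set_printoptions(precision=4,suppress=True)
p=[.4395,.263,.20]; psi=.12
bot.goto(p,rot(psi)); print(bot.current_joints(),bot.current_clock())
t=bot.current_clock
for a in (.005,.03,0):
    t0=t(); bot.line_to(p,rot(psi,a)); t1=t(); q=bot.inverse_kinematics(p,rot(psi,a+.01)); t2=t(); bot.set_joints(q); t3=t(); print(a,t1-t0,t2-t1,t3-t2, bot.current_ee_pos())
for a in (.02,0):
    t0=t(); bot.line_to(p,rot(psi,a),max_speed=2); print(t()-t0)
bot.line_to(p,rot(psi))
bot.line_to([*p[:2],.071],max_speed=.06)
print(bot.current_contact_force(),bot.current_ee_pos(),t())
for n in("scene","top"): cv2.imwrite(f"pics/{n}1.png",cam(n)[0])
a=cv2.imread("pics/scene1.png")[90:215,300:450]; b=cv2.imread("pics/top1.png")[180:255,200:350]
r=lambda x:cv2.resize(x,None,fx=2.6,fy=2.6,interpolation=cv2.INTER_CUBIC)
A,B=r(a),r(b); cv2.imwrite("pics/c1.png",np.hstack([A,cv2.copyMakeBorder(B,0,A.shape[0]-B.shape[0],0,0,0)]))
E
```

```text
[ 0.304   0.0062  1.788   0.0003  1.3473 -1.3871] 1.5
0.005 0.25 0.0 0.25 [0.4395 0.263  0.2   ]
0.03 0.25 0.0 0.25 [0.4395 0.2629 0.2   ]
0 0.25 0.0 0.25 [0.4396 0.2627 0.2   ]
0.25
0.25
[-0.5159  0.2828  0.2473] [0.4397 0.2631 0.0713] 6.05
```

View pics/c1.png

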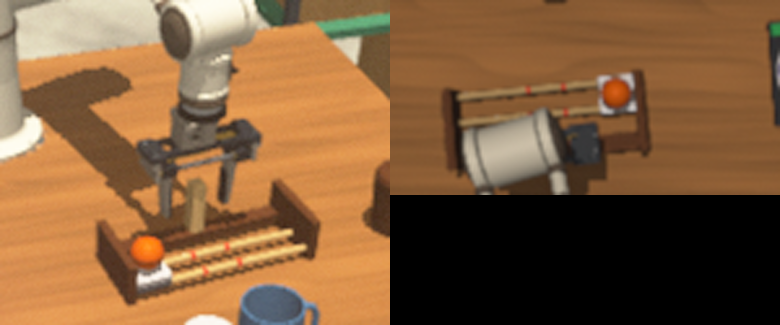

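The fingers straddle the handle centrally. In the scene crop the tips are at (167,215) and (225,205), with the handle at (197,205) and the knob still parked. I'll grip, lift and check for sag.

```bash
cat >> h.py <<'E'
def orange(img):
    h=cv2.cvtColor(img,cv2.COLOR_BGR2HSV); m=cv2.inRange(h,(4,210,150),(12,255,255))
    n,l,st,c=cv2.connectedComponentsWithStats(m); i=1+np.argmax(st[1:,4]); return c[i],st[i,4]
E
python3 - <<'E'
from h import *
np.set_printoptions(precision=4,suppress=True)
im,P=cam("scene"); print(orange(im))
for o in (.6,.45,.36,.32,.29): bot.set_gripper(o,10)
bot.set_gripper(0,60)
print(bot.current_opening()*92,bot.current_grip_force(),bot.current_contact_force(),bot.current_ft_torque(),bot.current_clock())
im,P=cam("scene"); print(orange(im))
p=bot.current_ee_pos()
bot.line_to([p[0],p[1],.075],max_speed=.02)
bot.line_to([p[0],p[1],.171],rot(.12,.02),max_speed=.06)
bot.hold(.3)
print(bot.current_contact_force(),bot.current_ft_torque(),bot.current_ee_pos(),Rn.from_rotvec(bot.current_tool_rot()).as_matrix(),bot.current_clock())
im,P=cam("scene"); print(orange(im)); cv2.imwrite("pics/s2.png",im)
cv2.imwrite("pics/c2.png",cv2.resize(im[80:220,300:450],None,fx=4,fy=4,interpolation=cv2.INTER_CUBIC))
E
```

```text
(array([356.25  , 186.4821]), np.int32(56))
24.145106184376196 59.9993097782135 [-1.0745  2.5237 -1.2026] [ 0.3407  0.0774 -0.0937] 8.3583
(array([355.46, 186.58]), np.int32(50))
[-0.6312 -0.3972 -6.7725] [ 0.1782  0.292  -0.0001] [0.4394 0.2631 0.1709] [[-0.9928 -0.1197 -0.0026]
 [-0.1197  0.9926  0.0198]
 [ 0.0002  0.02   -0.9998]] 10.8083
(array([356.449 , 167.3061]), np.int32(49))
```

View pics/c2.png

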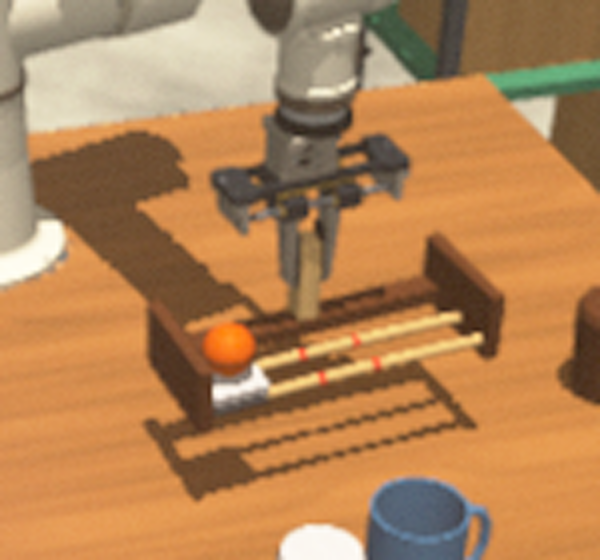

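The carrier is lifted, with the saddle still parked: knob at crop (229,348), bands at (303,354), (356,341), (322,377), (376,363). Next, a better segmentation, a sag check and the move over the plate.

```bash
cat >> h.py <<'E'
def orange(img):
    h=cv2.cvtColor(img,cv2.COLOR_BGR2HSV); m=cv2.inRange(h,(4,215,90),(13,255,255))
    m=cv2.morphologyEx(m,cv2.MORPH_CLOSE,np.ones((3,3),np.uint8))
    n,l,st,c=cv2.connectedComponentsWithStats(m); i=1+np.argmax(st[1:,4]); return c[i],st[i,4],st[i,:4]
def carrier(ee,rv,gx=.08,gz=.071): # carrier pose from the tool's
    R=Rn.from_rotvec(rv).as_matrix()@np.diag([-1.,1,-1]); return R,np.array(ee)+R@[gx,0,-gz]
def px(P,X):
    v=P@[*X,1]; return v[:2]/v[2]
E
python3 - <<'E'
from h import *
np.set_printoptions(precision=3,suppress=True)
im=cv2.imread("pics/s2.png"); c=orange(im); print(c)
h=cv2.cvtColor(im,cv2.COLOR_BGR2HSV); print(h[167,345:370].tolist())
_,P=cam("scene")
R,O=carrier(bot.current_ee_pos(),bot.current_tool_rot())
for (x,y),q in {(-.022,-.03):(303,354),(-.022,.03):(356,341),(.022,-.03):(322,377),(.022,.03):(376,363)}.items():
    print(px(P,O+R@[x,y,.026]),(np.array(q)+.5)/4-.5+[300,80])
print("knob pred",px(P,O+R@[0,-.12,.069]))
E
```

```text
(array([356.836, 166.411]), np.int32(73), array([351, 161,  12,  12], dtype=int32))
[[12, 157, 112], [11, 151, 137], [12, 153, 143], [11, 160, 140], [11, 155, 128], [11, 185, 142], [11, 216, 194], [11, 223, 229], [11, 228, 240], [12, 230, 247], [12, 222, 250], [13, 227, 252], [14, 226, 252], [13, 224, 252], [13, 228, 251], [12, 229, 248], [12, 225, 244], [11, 222, 232], [10, 206, 182], [13, 166, 132], [14, 151, 137], [13, 162, 124], [13, 152, 109], [14, 154, 111], [13, 151, 110]]
[375.268 167.31 ] [375.375 168.125]
[388.645 163.888] [388.625 164.875]
[380.219 173.207] [380.125 173.875]
[393.807 169.666] [393.625 170.375]
knob pred [357.208 166.572]
```

```bash
sed -i 's/(4,215,90),(13,255,255)/(3,195,110),(16,255,255)/' h.py
python3 - <<'E'
from h import *
np.set_printoptions(precision=3,suppress=True)
im=cv2.imread("pics/s2.png"); print(orange(im))
_,P=cam("scene")
R,O=carrier([.4395,.263,.071],rot(.12))
for (x,y),q in {(-.022,-.03):(537,153),(-.022,.03):(589,139),(.022,-.03):(557,176),(.022,.03):(609,162)}.items():
    print(px(P,O+R@[x,y,.026]),(np.array(q)+.5)/4-.5+[240,150])
T=[.498,-.197,.171]
p=bot.current_ee_pos(); bot.line_to(p,rot(.12,.03),max_speed=.05)
bot.line_to(T,rot(0,.03),max_speed=.09)
bot.hold(.5)
im,P=cam("scene"); cv2.imwrite("pics/s3.png",im); print(orange(im))
R,O=carrier(bot.current_ee_pos(),bot.current_tool_rot()); print(px(P,O+R@[0,-.12,.069]))
print(bot.current_ee_pos(),bot.current_ft_torque(),bot.current_contact_force(),bot.current_joints(),bot.current_clock())
u,v=240,170
cv2.imwrite("pics/c3.png",cv2.resize(im[100:250,190:390],None,fx=4,fy=4,interpolation=cv2.INTER_CUBIC))
E
```

```text
(array([356.921, 166.341]), np.int32(126), array([351, 161,  13,  13], dtype=int32))
[373.603 187.054] [373.875 187.875]
[386.507 183.812] [386.875 184.375]
[378.345 193.105] [378.875 193.625]
[391.443 189.748] [391.875 190.125]
(array([234.597, 192.161]), np.int32(124), array([228, 187,  14,  12], dtype=int32))
[235.523 193.307]
[ 0.498 -0.197  0.171] [ 0.22   0.324 -0.003] [ 0.296 -0.174 -6.405] [-0.618  0.103  1.746  0.025  1.309 -2.195] 17.0583
```

View pics/c3.png

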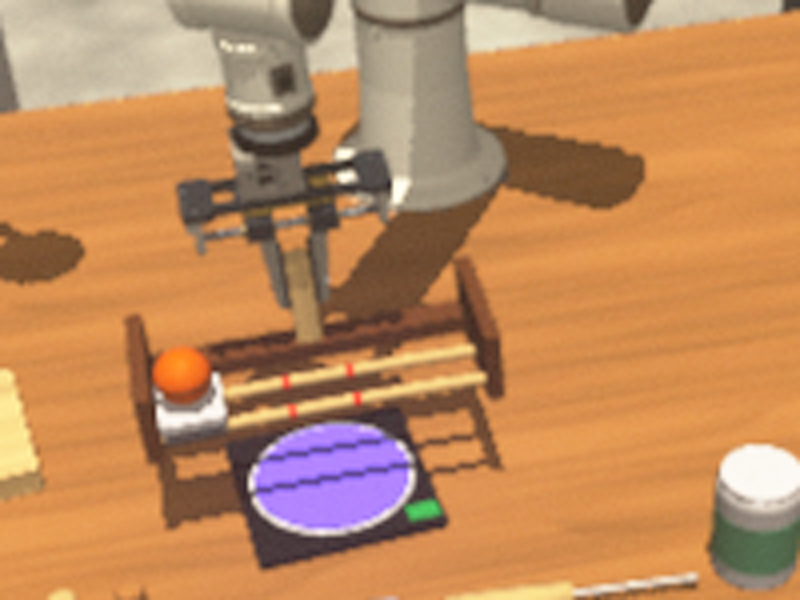

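There's no sag: the bands sit where predicted. The saddle is parked at crop (182,376), with the bands at (288,382), (350,370), (294,411), (358,399). Each cycle takes 0.3 s, so I'll run a Kalman and LQR tilt loop along a smooth reference, once I've tried it in a short simulation.

```bash
cat > ctl.py <<'E'
import numpy as np
from scipy.linalg import solve_discrete_are, expm
G=9.8; K=G/4; FR=.02; DT=.3; ALIM=.10
def step(x,a0,a1,n=30):
    """saddle [s,v,d] over one cycle: .05 s at a0, then .25 s of smooth turn to a1"""
    s,v,d=x; h=DT/n
    for i in range(n):
        r=np.clip(((i+.5)*h-.05)/.25,0,1); a=a0+(a1-a0)*r*r*(3-2*r)
        v+=h*(K*s-G*a+d-.13*v-FR*np.tanh(v/.004)); s+=h*v
        if s<-.12: s,v=-.12,max(v,0.)
    return np.array([s,v,d])
F=expm(np.array([[0,1,0],[K,-.13,1],[0,0,0]])*DT)
def resp(a0,a1): # linear response to tilt
    x=np.zeros(2); n=60; h=DT/n
    for i in range(n):
        r=np.clip(((i+.5)*h-.05)/.25,0,1); a=a0+(a1-a0)*r*r*(3-2*r)
        x=x+h*np.array([x[1],K*x[0]-G*a-.13*x[1]])
    return x
A=np.zeros((3,3)); A[:2,:2]=F[:2,:2]; A[:2,2]=resp(1,0); B=np.r_[resp(0,1),1][:,None]
Q=np.diag([1,.4,.05]); Rr=np.array([[1.5]]); S=solve_discrete_are(A,B,Q,Rr)
L=np.linalg.solve(Rr+B.T@S@B,B.T@S@A)[0]
def ref(t,T=6.):
    u=np.clip(t/T,0,1); return (-.12+.12*u**3*(10-15*u+6*u*u), .12/T*30*u*u*(1-u)**2, .12/T**2*60*u*(1-u)*(1-2*u))
class Ctl:
    def __init__(s,a): s.x=np.array([-.12,0,0.]); s.P=np.diag([1e-6,1e-6,.03**2]); s.a=a; s.t=0.; s.free=False; s.quiet=0
    def update(s,z): # measured saddle place now
        if not s.free and z>-.117: s.free=True; s.P[1,1]=.03**2
        H=np.array([1.,0,0]); k=s.P@H/(s.P[0,0]+.0008**2)
        if not s.free: k[1:]=0
        e=z-s.x[0]; s.x=s.x+k*e; s.P=s.P-np.outer(k,H@s.P)
        if not s.free: s.P[2,2]=.03**2
    def command(s):
        # while parked tilt gently further till it leaves
        if not s.free: a1=max(s.a-.002,-.06) if s.a<-.028 else max(s.a-.015,-.029)
        else:
            s.t+=DT; r0=ref(s.t+.9); r1=ref(s.t+.9+DT)
            e=s.x[:2]-[r0[0],r0[1]]; aff=lambda r:(K*r[0]-r[2]-.13*r[1]-FR*np.tanh(r[1]/.004)+s.x[2])/G
            a1=aff(r1)-L@[*e,s.a-aff(r0)]
            if s.t>5.5 and abs(s.x[0])<.006 and abs(s.x[1])<.004: a1=s.a+np.clip(.3*(a1-s.a),-.0005,.0005)
        a1=float(np.clip(a1,-ALIM,ALIM)); return a1
    def predict(s,a0,a1):
        s.x=step(s.x,a0,a1); s.P=F@s.P@F.T+np.diag([1e-7,(.004)**2,(.004)**2 if s.free else 0]); s.a=a1
if __name__=="__main__":
    rng=np.random.default_rng(0); print(L,np.abs(np.linalg.eigvals(A-np.outer(B,L))))
    for tr in range(8):
        d=rng.normal()*.06; x=np.array([-.12,0,d]); a=.03; c=Ctl(a); log=[]
        for k in range(110):
            c.update(x[0]+rng.normal()*.0006+.001*np.sin(x[0]*40)); a1=c.command(); c.predict(a,a1); x=step(x,a,a1); a=a1; log.append([x[0],x[1],a])
        l=np.array(log); print("d %.3f max %.3f vmax %.3f  last30: s %.4f..%.4f |v| %.4f  amin %.3f amax %.3f; settle k %d"%(d,l[:,0].max(),l[:,1].max(),l[-30:,0].min(),l[-30:,0].max(),abs(l[-30:,1]).max(),l[:,2].min(),l[:,2].max(),np.where((abs(l[:,0])>.008)|(abs(l[:,1])>.006))[0].max()))
E
python3 ctl.py
python3 - <<'E'
from h import *
_,P=cam("scene"); R,O=carrier(bot.current_ee_pos(),bot.current_tool_rot())
for (x,y),q in {(-.022,-.03):(288,382),(-.022,.03):(350,370),(.022,-.03):(294,411),(.022,.03):(358,399)}.items():
    print(px(P,O+R@[x,y,.026]),(np.array(q)+.5)/4-.5+[190,100])
print(px(P,O+R@[0,-.12,.069])-px(P,O+R@[0,-.11,.069]), bot.current_tool_rot(),rot(0,.03))
E
```

```text
[-0.80935032 -0.49899737  0.74091746] [6.22529528e-01 1.35583020e-01 5.18685192e-16]
d 0.008 max 0.011 vmax 0.044  last30: s -0.0006..0.0110 |v| 0.0190  amin -0.035 amax 0.021; settle k 109
d 0.007 max 0.009 vmax 0.045  last30: s -0.0020..0.0090 |v| 0.0214  amin -0.035 amax 0.023; settle k 108
d -0.039 max 0.014 vmax 0.049  last30: s -0.0090..0.0046 |v| 0.0270  amin -0.041 amax 0.025; settle k 94
d -0.014 max 0.010 vmax 0.043  last30: s -0.0023..0.0093 |v| 0.0164  amin -0.037 amax 0.016; settle k 100
d 0.065 max 0.009 vmax 0.062  last30: s -0.0084..0.0030 |v| 0.0125  amin -0.034 amax 0.025; settle k 104
d 0.011 max 0.008 vmax 0.041  last30: s -0.0091..0.0065 |v| 0.0227  amin -0.035 amax 0.016; settle k 108
d -0.009 max 0.007 vmax 0.047  last30: s -0.0096..0.0033 |v| 0.0229  amin -0.037 amax 0.015; settle k 108
d 0.034 max 0.004 vmax 0.048  last30: s -0.0045..0.0042 |v| 0.0163  amin -0.033 amax 0.016; settle k 85
[261.2860898  194.35079168] [261.625 195.125]
[277.17455946 191.39580632] [277.125 192.125]
[262.83794026 201.56975986] [263.125 202.375]
[279.0573302  198.50808071] [279.125 199.375]
[-2.78884865  0.51270627] [-6.14466276e-05 -3.14123415e+00 -4.71200094e-02] [0.         3.14123923 0.04712212]
```

```bash
python3 - <<'E'
t=open('ctl.py').read()
t=t.replace("            if s.t>5.5 and abs(s.x[0])<.006 and abs(s.x[1])<.004: a1=s.a+np.clip(.3*(a1-s.a),-.0005,.0005)\n",
"""            if s.t>4.8 and abs(s.x[0])<.008 and abs(s.x[1])<.02: # stop it here, friction keeps it
                p=step(s.x,s.a,s.a); p=.5*(p+s.x); a1=(K*p[0]+s.x[2]+(2.5*p[1] if abs(p[1])>.002 else 0)+.25*p[0])/G
                if abs(s.x[1])<.003: a1=s.a+np.clip(a1-s.a,-.0015,.0015)*.5
""").replace("(.004)**2 if s.free","(.002)**2 if s.free")
t=t.replace("def step(x,a0,a1,n=30):","def step(x,a0,a1,n=30,stick=False):").replace("        v+=h*(K*s-G*a+d-.13*v-FR*np.tanh(v/.004)); s+=h*v",
"""        f=K*s-G*a+d-.13*v
        if stick: w=v+h*f; v=np.sign(w)*max(abs(w)-h*FR,0)
        else: v+=h*(f-FR*np.tanh(v/.004))
        s+=h*v""").replace("x=step(x,a,a1); a=a1; log","x=step(x,a,a1,300,True); a=a1; log")
open('ctl.py','w').write(t)
E
python3 ctl.py
```

```text
[-0.80935032 -0.49899737  0.74091746] [6.22529528e-01 1.35583020e-01 5.18685192e-16]
d 0.008 max 0.001 vmax 0.043  last30: s 0.0006..0.0006 |v| 0.0000  amin -0.037 amax 0.015; settle k 19
d 0.007 max 0.002 vmax 0.047  last30: s 0.0020..0.0020 |v| 0.0000  amin -0.035 amax 0.015; settle k 18
d -0.039 max -0.003 vmax 0.043  last30: s -0.0058..-0.0033 |v| 0.0047  amin -0.041 amax 0.015; settle k 25
d -0.014 max -0.003 vmax 0.040  last30: s -0.0031..-0.0031 |v| 0.0000  amin -0.037 amax 0.015; settle k 20
d 0.065 max 0.014 vmax 0.065  last30: s 0.0044..0.0044 |v| 0.0000  amin -0.036 amax 0.018; settle k 35
d 0.011 max 0.003 vmax 0.043  last30: s 0.0030..0.0030 |v| 0.0000  amin -0.035 amax 0.015; settle k 18
d -0.009 max -0.003 vmax 0.046  last30: s -0.0026..-0.0026 |v| 0.0000  amin -0.037 amax 0.015; settle k 19
d 0.034 max 0.008 vmax 0.052  last30: s 0.0056..0.0056 |v| 0.0000  amin -0.037 amax 0.015; settle k 17
```

In simulation it stops and stays put. Now I'll run it on the arm.

```bash
sed -i 's/abs(s.x\[0\])<.008 and/abs(s.x[0])<.0065 and/' ctl.py
cat > run.py <<'E'
from h import *
from ctl import Ctl
T=[.498,-.197,.171]; g=np.linspace(-.135,.135,55); c=Ctl(.03); q=0
def meas():
    rv,ee=bot.current_tool_rot(),bot.current_ee_pos(); im,P=cam("scene"); R,O=carrier(ee,rv)
    cols=[px(P,O+R@[0,s+.047*s/4,.071-s*s/8])[0] for s in g]
    return np.interp(orange(im[100:250,190:390])[0][0]+190+.2,cols,g), float(np.arcsin(np.clip(R[2,1],-1,1))), im
while bot.current_clock()<61 and q<27:
    tm=bot.current_clock(); z,a,im=meas(); c.a=a; c.update(z); a1=c.command()
    print("%.2f z %.4f s %.4f v %.4f d %.4f a %.4f -> %.4f"%(tm,z,*c.x,a,a1))
    bot.line_to(T,rot(0,a1)); c.predict(a,a1)
    q=q+1 if abs(z)<.008 and abs(c.x[1])<.006 else 0
z,a,im=meas(); print(z,a,bot.current_clock(),bot.current_ee_pos()); cv2.imwrite("pics/s4.png",im)
cv2.imwrite("pics/c4.png",cv2.resize(im[130:230,210:330],None,fx=5,fy=5,interpolation=cv2.INTER_CUBIC))
E
python3 run.py
```

```text
17.11 z -0.1209 s -0.1205 v 0.0000 d 0.0000 a 0.0300 -> 0.0150
17.41 z -0.1210 s -0.1208 v 0.0000 d 0.0000 a 0.0149 -> -0.0001
17.71 z -0.1206 s -0.1206 v 0.0000 d 0.0000 a -0.0002 -> -0.0152
18.01 z -0.1208 s -0.1208 v 0.0000 d 0.0000 a -0.0153 -> -0.0290
18.31 z -0.1196 s -0.1196 v 0.0000 d 0.0000 a -0.0290 -> -0.0310
18.61 z -0.1171 s -0.1171 v 0.0004 d 0.0000 a -0.0310 -> -0.0330
18.91 z -0.1142 s -0.1142 v 0.0130 d 0.0035 a -0.0330 -> -0.0322
19.21 z -0.1107 s -0.1107 v 0.0152 d 0.0035 a -0.0322 -> -0.0333
19.51 z -0.1036 s -0.1037 v 0.0287 d 0.0038 a -0.0333 -> -0.0246
19.81 z -0.0937 s -0.0936 v 0.0359 d 0.0034 a -0.0246 -> -0.0240
20.11 z -0.0841 s -0.0840 v 0.0333 d 0.0024 a -0.0240 -> -0.0227
20.41 z -0.0737 s -0.0736 v 0.0370 d 0.0021 a -0.0227 -> -0.0177
20.71 z -0.0618 s -0.0618 v 0.0405 d 0.0021 a -0.0177 -> -0.0137
21.01 z -0.0501 s -0.0501 v 0.0383 d 0.0016 a -0.0137 -> -0.0114
21.31 z -0.0399 s -0.0398 v 0.0336 d 0.0007 a -0.0114 -> -0.0096
21.61 z -0.0296 s -0.0297 v 0.0329 d 0.0010 a -0.0096 -> -0.0045
21.91 z -0.0202 s -0.0202 v 0.0291 d 0.0008 a -0.0046 -> -0.003
[... 1180 characters left out ...]
7.91 z 0.0031 s 0.0031 v -0.0004 d 0.0039 a 0.0013 -> 0.0013
28.21 z 0.0032 s 0.0032 v 0.0003 d 0.0041 a 0.0012 -> 0.0013
28.51 z 0.0037 s 0.0036 v 0.0011 d 0.0045 a 0.0013 -> 0.0014
28.81 z 0.0039 s 0.0039 v 0.0004 d 0.0045 a 0.0014 -> 0.0015
29.11 z 0.0031 s 0.0032 v -0.0020 d 0.0038 a 0.0015 -> 0.0013
29.41 z 0.0032 s 0.0031 v 0.0001 d 0.0041 a 0.0013 -> 0.0013
29.71 z 0.0033 s 0.0033 v 0.0003 d 0.0043 a 0.0013 -> 0.0013
30.01 z 0.0034 s 0.0034 v 0.0002 d 0.0044 a 0.0013 -> 0.0014
30.31 z 0.0032 s 0.0032 v -0.0005 d 0.0042 a 0.0014 -> 0.0013
30.61 z 0.0034 s 0.0034 v 0.0003 d 0.0044 a 0.0014 -> 0.0014
0.003571041694888994 0.0013592878999403196 30.9583 [ 0.49800246 -0.19699191  0.17100035]
```

View pics/c4.png

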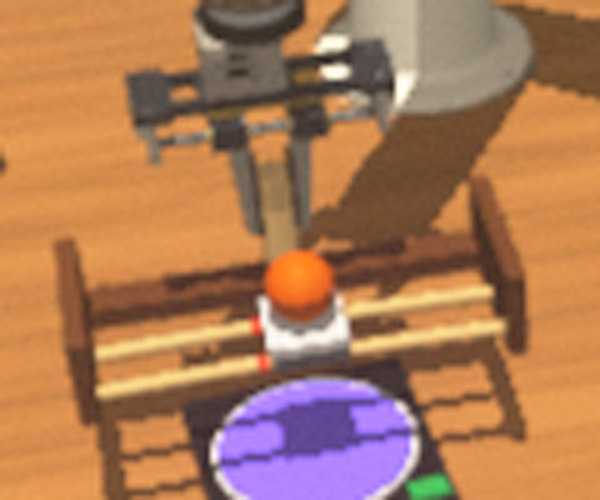

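The knob is still at crop (299,285), about 3.5 mm from the middle and between the bands. The near-side bands show at (258,326) and (264,362), and the saddle's shadow falls on the glass. It has been still for over 7 s, so I'm handing in.

```bash
python3 -c "
from workcell import bot
print(bot.job_done(),bot.current_clock())"
```

```text
the job is handed in; nothing more can be done
the job is handed in; nothing more can be done
```

The job is handed in: the carrier is held level about 100 mm above the bench over the curing plate, with the knob about 3.5 mm from the middle, between the bands, and still for over 7 seconds.

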